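# Fit the flat round stake in the bench stake holder

### The job

Lift the flat-topped round stake out of the rack and lower (do not drop) its tapered shank into the socket of the teal stake holder. Then press or tap it down until it is fully home, its collar resting on the socket's rim, so that friction alone holds it. Leave the square and the domed stake standing in the rack.

Things in the scene. Friction and masses are not known exactly. Their poses are not given: they have to be found in the camera images.
- round_stake_mid (a point): Stake to fit: aluminium, 0.16 kg; flat-topped round head 36 mm across over a collar (45 mm across, 5 mm thick) over a 40 mm tapered shank (24 to 14 mm across). Hangs upright, loose, by its collar in one of three 30 mm holes, 95 mm apart in a row, in a plywood rack 60 mm tall. Point: on its axis, 25 mm above the collar's underside, 25 mm below the top, 65 mm above the tip; z up the axis.
- socket_rim (a point): Centre of the flat rim on top of the fixed stake holder: teal base 120 mm square, steel column 62 mm across, 66 mm tall. Its upright tapered socket has four spring leaves with a lead-in that takes the tip even 3 mm off-centre. The shank drops freely until the collar is some 8 mm above the rim, then grips; 10 to 15 N of push sets the collar on the rim, where friction keeps it. z up.
- square_stake_mid (a point): Another stake in the rack, to be left: same collar and shank, but a square, flat-topped head 31 mm wide, 45 mm tall above the collar. The point is on its axis, 25 mm above the collar's underside.
- dome_stake_mid (a point): Another stake in the rack, to be left: same collar and shank, but a slimmer round head, 22 mm across, with a domed top 58 mm above the collar's underside. The point is on its axis, 25 mm above the collar's underside.
Mind the look-alikes: they are no part of the job. Leave any red or yellow look-alike of the part that bears round_stake_mid alone.

How it is judged:
At the end, for the whole second after the job is handed in: The round stake stands upright (within about 7 degrees) in the socket, on its axis within 10 mm, its collar within 3 mm of the rim, at rest and released; the square and the domed stake are still in their places in the rack (within 30 mm) (horizontal distance between round_stake_mid and socket_rim below 0.01 m and z of round_stake_mid in the frame of socket_rim between 0.02 and 0.028 m and angle between round_stake_mid's own z axis and vertical below 0.12 rad and linear speed of round_stake below 0.02 m/s and distance of each of square_stake_mid, dome_stake_mid from where it was at the start of the episode below 0.03 m); the robot touches nothing.
It fails at once if the stake is dropped into the socket (it falls in faster than 0.6 m/s) (horizontal distance between round_stake_mid and socket_rim below 0.03 m and z of round_stake_mid in the frame of socket_rim below 0.1 m and linear speed of round_stake above 0.6 m/s).
It fails at once if the square or the domed stake is lifted out of the rack or knocked over (distance of any of square_stake_mid, dome_stake_mid from where it was at the start of the episode above 0.03 m).
It also fails if it takes over 45 s, if anything falls off the work surface, if the arm or the gripper's body presses on something with over 40 N, if the wrist force passes 120 N, or if a joint passes its speed limit or range.

### The arm

A 6-joint arm with a two-finger parallel gripper is mounted at the origin on the work surface. World frame = base frame: x ahead of the robot, y to its left, z up, the work surface at z = 0. Lengths are in m, angles in rad, forces in N, time in s.
With the tool pointing down it reaches from about 0.275 to 0.85 m from the base axis. Payload 5.2 kg.
Tool frame: the origin (TCP) lies midway between the tips of the shut fingers; the grasp point (between the pads) lies 19 mm behind it; z points along the fingers, y is the line along which they close (so a half turn about z gives the same grasp; the last joint's range is limited). The gripper opens to 85 mm and grips with 20 to 120 N. Pads are 22 mm wide; open, the fingers measure 114 mm over their backs; the gripper's body (76 mm by 85 mm) begins 54 mm behind the grasp point. The pads swing forward as they close: fully open they stand 13 mm farther back than shut.
Start: joints at [-1.504, 0.259, 1.535, -0, 1.348, -0.203], TCP at [0.147, -0.53, 0.231] pointing down, gripper open.
Joint ranges: [-3.14, 3.14], [-0.91, 2.08], [0.19, 2.58], [-1.22, 4.36], [0.22, 2.71], [-3.12, 3.12]. Speed limits (rad/s): [2.57, 2.57, 3.14, 3.14, 3.14, 3.14].

### API

Orientations are given as [roll, pitch, yaw] about the fixed x, y, z axes, in that order (R = Rz(yaw) Ry(pitch) Rx(roll)).
In Python, from plant import env, solver, cams, workorder, nets gives the robot as it stands. Calls block until the motion is done:
- env.move_pose(position, orientation): joint-space move of the TCP to a pose.
- env.move_straight(position, frame=None, v=0.15, guard=None): straight line of the TCP; frame=None keeps the orientation; v is the mean speed in m/s. With guard (N) it stops when the force on the tool has changed by that much, and returns True; else False.
- env.goto_joints(angles): joint-space move.
- env.ungrasp() and env.clamp(): open the fingers fully, or close them until they stop; the grip force is fixed at half the most.
- env.sleep(seconds).
- solver.ik(position, orientation): joint angles nearest the present ones, or None.
- env.sense(): the state.
- cams.read_camera(name): name is "scene" or "top" or "wrist"; returns the picture (420x560x3 uint8, red, green, blue); there is no depth.
- cams.camera_model(name): a dict with "K" (3x3 intrinsics, pixels), "distortion" ([k1, k2, p1, p2, k3] as OpenCV has them; the pictures are not rectified), "rvec" (rotation vector, rad) and "tvec" (3), from world to camera coordinates, as OpenCV has them; the wrist camera has in their place "T_tool_cam" (4x4, takes a point from camera to tool coordinates, whose origin is the TCP and whose axes are the flange's). Camera axes: x right, y down, z forward; pixel columns grow to the right and rows downward; lengths in m; the calibration is good to about 2 mm. A picture is of the moment at which its call begins: read the wrist's pose just before it. camera_model takes no time and is no camera call.
A pose or a line that the arm cannot do raises env.Unreachable and nothing moves.
- workorder.sign_off(): hands the job in; it is judged then, once.
Trained networks look in the newest picture that a camera, given by its name, has taken for a name from the list of things; names that differ only in an ending like _2 or _b are one class to them, and where a whole thing is asked for, a point or a joint stands for the part that bears it (a point fixed in the world has none). Each returns a list of dicts, best first, with "conf" (0 to 1); they miss things now and then, are a little off and sometimes report something else, mostly with a low value. They report only what shows in the picture. A call takes as long as a camera call. They do not tell look-alikes from the thing itself.
- nets.look_for(name, camera): "at" ([x, y, z] in m, in world coordinates, good to about 4 mm: the middle of the surface that is visible of it).
- nets.cut_out(name, camera): "pixels" (420x560 bool, what is visible of it).
- nets.place_of(name, camera): "at" ([x, y, z] in m, in world coordinates, good to about 4 mm: a listed point, or the origin of a listed thing).
The state is a dict: "t": time; "joint_pos": joint angles; "qvel": joint speeds; "joint_torque": joint torques, N m; "tcp_pos": TCP position; "tool_rot": TCP orientation; "contact_force": force on the tool from outside, world axes, zero at the start; "ft_torque": the same for the moment, N m; "finger_gap": finger opening in m; "grasp_force": force on a finger pad.
Only numpy, scipy, OpenCV 4.12 (cv2) and the standard library are available. Lean on these libraries where they do the work, as an engineer would, in place of code of your own. Each camera call takes 0.05 s, during which the arm holds its last target. There are 200 camera calls.

## Working session

There is one attempt and no reset: what is moved stays moved. The work goes in short steps, each a Python script; the robot and the scene stay as the last script left them, time stands still between calls to the robot, and variables do not carry over. Pictures are saved under pics/ and viewed, at most 10 in all, crops included, and the job is handed in when it is done.

```bash
mkdir -p pics; ls
python3 - <<'E'
from plant import env, solver, cams, workorder, nets
import cv2, numpy as np
ims=[]
for c in ("scene","top"):
    im=cams.read_camera(c); ims.append(im[:,:,::-1])
    for n in ("round_stake_mid","square_stake_mid","dome_stake_mid","socket_rim"):
        print(c,n,[(np.round(d["at"],3).tolist(),round(d["conf"],2)) for d in nets.place_of(n,c)])
for c,i in zip(("scene","top"),ims): cv2.imwrite(f"pics/{c}0.png",i)
print(env.sense()["t"], env.sense()["tool_rot"])
E
```

```text
pics
scene round_stake_mid [([0.57, 0.208, 0.082], 0.85), ([0.445, 0.264, 0.064], 0.75), ([0.438, 0.174, 0.07], 0.61)]
scene square_stake_mid [([0.545, 0.301, 0.086], 0.88)]
scene dome_stake_mid [([0.593, 0.117, 0.085], 0.51)]
scene socket_rim [([0.499, -0.135, 0.066], 0.56)]
top round_stake_mid [([0.569, 0.206, 0.088], 0.74), ([0.434, 0.174, 0.068], 0.73), ([0.44, 0.265, 0.069], 0.72)]
top square_stake_mid [([0.551, 0.302, 0.091], 0.64)]
top dome_stake_mid [([0.598, 0.111, 0.084], 0.63)]
top socket_rim [([0.495, -0.139, 0.065], 0.63)]
0.5 [-3.14153886e+00 -2.40187439e-07  2.69737568e-01]
```

View pics/scene0.png

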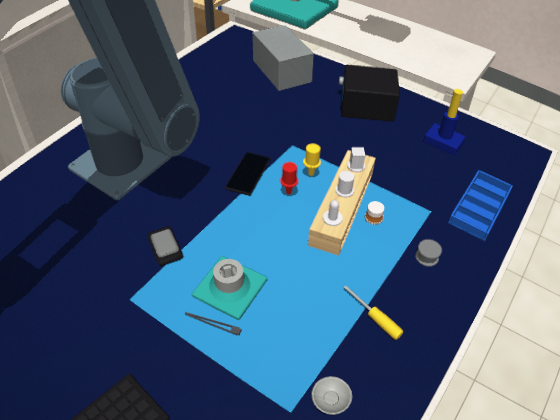

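View pics/top0.png

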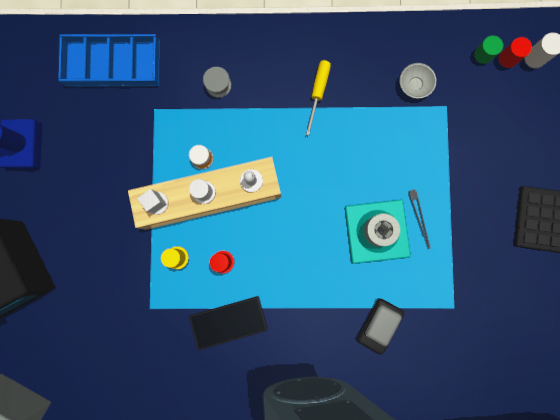

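The scene view shows the rack with the domed (333,213), round (345,183) and square (357,160) stakes. The top view has the round one at (202,191) and the holder at (383,230). The red and yellow decoys stand apart, and a white bottle sits beside the rack at (200,157). I'll close the fingers on a diagonal to clear the neighbours and the bottle, and look from close by at both places.

```bash
cat > h.py <<'E'
from plant import env, solver, cams, workorder, nets
import cv2, numpy as np
from scipy.spatial.transform import Rotation as Rn
RPY=[np.pi,0,-0.45]
def P(cam):
    m=cams.camera_model(cam)
    if cam=="wrist":
        s=env.sense(); T=np.eye(4); T[:3,:3]=Rn.from_euler("xyz",s["tool_rot"]).as_matrix(); T[:3,3]=s["tcp_pos"]
        E=np.linalg.inv(T@m["T_tool_cam"])[:3]
    else: E=np.c_[cv2.Rodrigues(np.array(m["rvec"]))[0],np.array(m["tvec"])]
    return np.array(m["K"]),np.array(m["distortion"]),E
def proj(cam,x):
    K,d,E=P(cam); return cv2.projectPoints(np.array([x],float),cv2.Rodrigues(E[:,:3])[0],E[:,3],K,d)[0].ravel()
E
python3 - <<'E'
from h import *
def look(n,fn):
    im=cams.read_camera("wrist")
    ds=nets.place_of(n,"wrist")
    print(n,[(np.round(d["at"],4).tolist(),round(d["conf"],2),proj("wrist",d["at"]).round().tolist()) for d in ds])
    cv2.imwrite(fn,im[:,:,::-1]); return im
out=[]
for i,(n,p) in enumerate([("socket_rim",[.497,-.137,.25]),("socket_rim",[.45,-.10,.25]),("round_stake_mid",[.53,.18,.26]),("round_stake_mid",[.57,.207,.24])]):
    env.move_pose(p,RPY); out.append(look(n,f"pics/w{i}.png")); print(env.sense()["t"])
cv2.imwrite("pics/w.png",cv2.resize(np.vstack([np.hstack(out[:2]),np.hstack(out[2:])]),(800,600))[:,:,::-1])
E
```

```text
socket_rim [([0.4927, -0.1375, 0.0667], 0.97, [284.0, 189.0])]
2.5083
socket_rim [([0.4914, -0.1372, 0.0671], 0.68, [299.0, 132.0])]
2.9583
round_stake_mid [([0.435, 0.1685, 0.0688], 0.77, [329.0, 255.0]), ([0.4444, 0.266, 0.0588], 0.75, [248.0, 278.0])]
4.1833
round_stake_mid [([0.4318, 0.1693, 0.0666], 0.91, [369.0, 285.0]), ([0.4444, 0.263, 0.0637], 0.91, [286.0, 307.0]), ([0.5718, 0.2088, 0.0852], 0.84, [279.0, 192.0])]
4.6083
```

View pics/w.png

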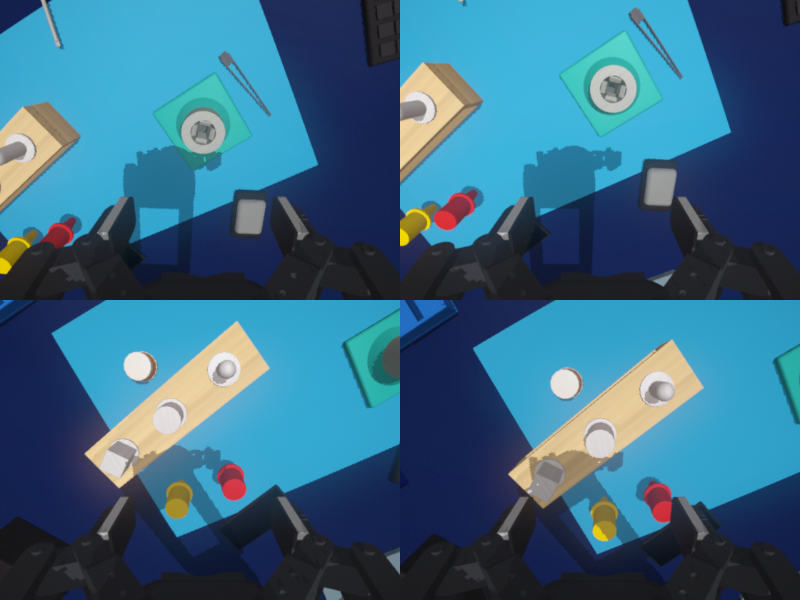

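The four wrist panels show the socket rim at about (206,131) and (613,89), and the round stake's flat top at about (600,440) in the last one. That matches the network for the stake, but the rim looks a few pixels off. I'll check by overlaying the known circles and triangulating.

Run:
```python
from h import *
m=cams.camera_model("wrist");K=np.array(m["K"]);D=np.array(m["distortion"])
Rt=Rn.from_euler("xyz",RPY).as_matrix()
def ext(p):
    T=np.eye(4);T[:3,:3]=Rt;T[:3,3]=p; return np.linalg.inv(T@m["T_tool_cam"])[:3]
def circ(E,c,r):
    a=np.linspace(0,2*np.pi,60); X=np.array(c)+r*np.c_[np.cos(a),np.sin(a),0*a]
    return cv2.projectPoints(X,cv2.Rodrigues(E[:,:3])[0],E[:,3],K,D)[0].reshape(-1,2)
poses=[[.497,-.137,.25],[.45,-.10,.25],[.53,.18,.26],[.57,.207,.24]]
E=[ext(p) for p in poses]; tiles=[]
def hough(im,E,c,r):
    q=circ(E,c,r); u=q.mean(0); rr=np.ptp(q,axis=0).mean()/2
    x0,y0=(u-60).astype(int); g=cv2.cvtColor(im[y0:y0+120,x0:x0+120],cv2.COLOR_BGR2GRAY)
    h=cv2.HoughCircles(cv2.resize(g,None,fx=4,fy=4,interpolation=cv2.INTER_CUBIC),cv2.HOUGH_GRADIENT,1.5,400,param1=120,param2=15,minRadius=int(rr*4*.93),maxRadius=int(rr*4*1.07))
    cc=None if h is None else h[0,0,:2]/4+[x0,y0]
    t=cv2.resize(im[y0:y0+120,x0:x0+120],None,fx=3,fy=3,interpolation=cv2.INTER_CUBIC)
    cv2.polylines(t,[((q-[x0,y0])*3).astype(int)],True,(0,0,255),1)
    if h is not None: cv2.circle(t,tuple((h[0,0,:2]*.75).astype(int)),int(h[0,0,2]*.75),(0,255,0),1)
    tiles.append(cv2.resize(t,(300,300))); print(u.round(1),rr.round(1),cc); return cc
ims=[cv2.imread(f"pics/w{i}.png") for i in range(4)]
def tri(i,c,r):
    pts=[cv2.undistortPoints(np.array([[hough(ims[k],E[k],c,r)]]),K,D).ravel() for k in i]
    X=cv2.triangulatePoints(E[i[0]],E[i[1]],pts[0],pts[1]).ravel(); print(X[:3]/X[3])
for a in [([0,1],[.4935,-.1375,.066],.031),([2,3],[.570,.2075,.110],.018)]:
    try: tri(*a)
    except Exception as e: print(e)
cv2.imwrite("pics/c.png",np.vstack([np.hstack(tiles[:2]),np.hstack(tiles[2:])]))
```

```text
[284.7 186.8] 30.3 [284.5625 186.1875]
[298.2 127.3] 32.8 [298.1875 125.3125]
[ 0.49659891 -0.13848684  0.07252374]
[235.1 167.3] 20.2 [232.5625 169.8125]
[282.1 200. ] 20.7 [279.9375 202.5625]
[0.56979068 0.20982373 0.11244218]
```

View pics/c.png

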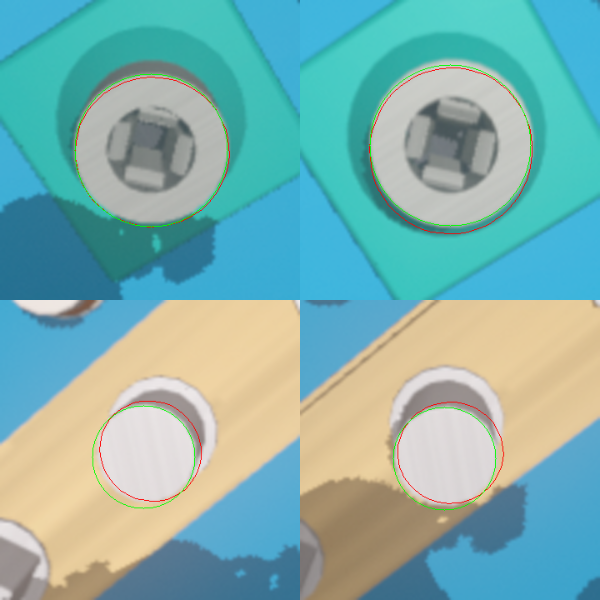

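Rim circles fit within 2 px, giving a rim at about (0.4945, -0.138) and 0.066–0.072 high. In the lower tiles the stake top at about (446,455) is near the prediction, giving about (0.570, 0.2085) with its top at about 0.11. Next is the grasp and lift.

Run:
```python
from h import *
x,y=.570,.2085
env.move_straight([x,y,.15],v=.15)
print("hit",env.move_straight([x,y,.074],v=.07,guard=8))
env.clamp(); s=env.sense(); print(s["finger_gap"],s["grasp_force"],s["tcp_pos"],s["contact_force"])
env.move_straight([x,y,.20],v=.1)
s=env.sense(); print(s["finger_gap"],s["grasp_force"],s["contact_force"],s["t"])
env.move_pose([.4945,-.138,.20],RPY)
im=cams.read_camera("wrist"); a=im
b=cams.read_camera("scene")
for n in ("round_stake_mid","square_stake_mid","dome_stake_mid"): 
  for c in ("scene","wrist"): print(n,c,[(np.round(d["at"],3).tolist(),round(d["conf"],2)) for d in nets.place_of(n,c)])
print(env.sense()["contact_force"],env.sense()["t"])
cv2.imwrite("pics/g.png",np.vstack([cv2.resize(a,(400,300)),cv2.resize(b[120:330,150:430],(400,300))])[:,:,::-1])
```

```text
hit False
0.03459469086657818 59.755255579948425 [0.57038365 0.20856941 0.07452381] [-0.33278018  0.28060611  3.1559787 ]
0.03485400687364206 59.79179799556732 [ 0.73470384 -0.18387181 -2.18424613] 8.5167
round_stake_mid scene [([0.494, -0.139, 0.208], 0.97), ([0.444, 0.261, 0.065], 0.79)]
round_stake_mid wrist [([0.495, -0.139, 0.214], 0.71), ([0.436, 0.172, 0.069], 0.6)]
square_stake_mid scene [([0.548, 0.3, 0.087], 0.88)]
square_stake_mid wrist []
dome_stake_mid scene [([0.59, 0.118, 0.088], 0.54), ([0.497, -0.137, 0.067], 0.29)]
dome_stake_mid wrist [([0.49, -0.138, 0.067], 0.55)]
[-0.48370407  0.64524152 -1.89454843] 10.25
```

View pics/g.png

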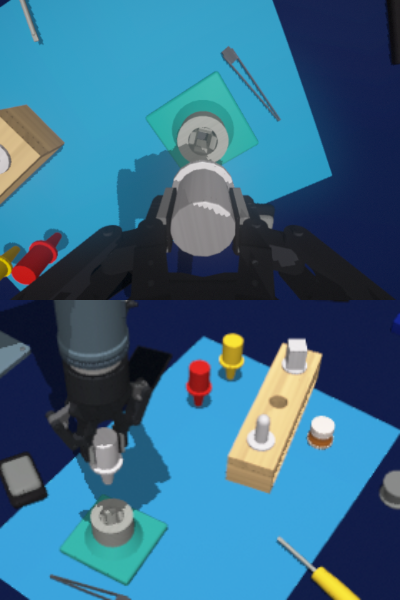

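The stake is held upright over the socket and the other two are still in the rack. Next I'll lower it under guard and press.

Run:
```python
from h import *
x,y=.4945,-.138
def st(l): s=env.sense(); print(l,s["tcp_pos"].round(4) if hasattr(s["tcp_pos"],"round") else s["tcp_pos"],np.round(s["contact_force"],1),round(s["finger_gap"],4),round(s["t"],2))
env.move_straight([x,y,.135],v=.1)
h=env.move_straight([x,y,.093],v=.04,guard=8); st(("lower",h))
if not h:
    h=env.move_straight([x,y,.076],v=.02,guard=28); st(("press",h)); env.sleep(.3); st("hold")
```

```text
('lower', False) [ 0.4946 -0.1379  0.0931] [ 0.6  1.  -2.4] 0.0347 12.25
('press', True) [ 0.4954 -0.138   0.0805] [-1.1  1.2  5.1] 0.0345 12.93
hold [ 0.4954 -0.138   0.0805] [-1.   0.4  4.8] 0.0349 13.23
```

The force rose at exactly the expected home height. I'll release, then confirm by pressing on the top with shut fingers, which also measures its height.

Run:
```python
from h import *
env.ungrasp()
x,y=.4945,-.138
env.move_straight([x,y,.16],v=.1); env.clamp(); env.move_straight([x,y,.125],v=.1)
h=env.move_straight([x,y,.110],v=.02,guard=25); s=env.sense(); print(h,s["tcp_pos"],s["contact_force"])
env.move_straight([x,y,.2],v=.1); env.move_pose([.40,-.25,.25],RPY)
b=cams.read_camera("scene"); 
for n in ("round_stake_mid","square_stake_mid","dome_stake_mid"): print(n,[(np.round(d["at"],3).tolist(),round(d["conf"],2)) for d in nets.place_of(n,"scene")])
t=cams.read_camera("top")
print(nets.place_of("round_stake_mid","top")[:1],env.sense()["t"],env.sense()["contact_force"])
cv2.imwrite("pics/e.png",np.hstack([cv2.resize(b[120:330,150:430],(400,300)),cv2.resize(t[130:280,300:500],(400,300))])[:,:,::-1])
```

```text
True [ 0.4946902  -0.13824905  0.11605184] [-2.25675086  1.20942702  5.8533389 ]
round_stake_mid [([0.438, 0.172, 0.068], 0.89), ([0.445, 0.264, 0.065], 0.79), ([0.497, -0.142, 0.09], 0.58)]
square_stake_mid [([0.547, 0.299, 0.089], 0.82)]
dome_stake_mid [([0.589, 0.116, 0.086], 0.8)]
[{'at': [0.4359, 0.1744, 0.0654], 'conf': 0.76}] 18.5 [-0.22688066  1.15476319  0.52016463]
```

View pics/e.png

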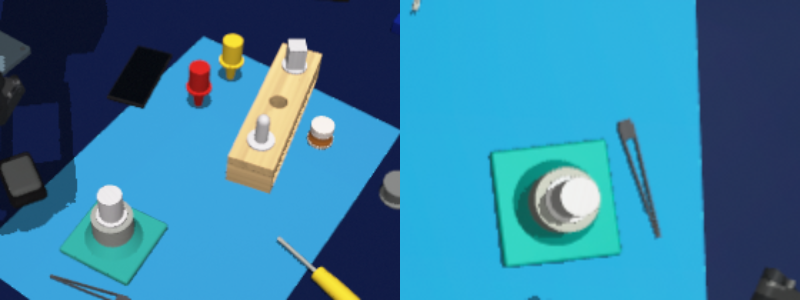

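The stake stands upright in the holder (110,210) with its top at 0.116 m, as expected for collar-on-rim. The other two are still in the rack.

```bash
python3 -c "
from plant import workorder
print(workorder.sign_off())"
```

```text
the job is handed in; nothing more can be done
None
```

The round stake is pressed fully home in the teal holder (its top measured 0.116 m, as expected with the collar on the rim) and released, the square and domed stakes still stand in the rack, and the job was handed in at about 18.5 s; sign-off returned no verdict.

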